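# Wedge the asphalt beam tight in the saw cradle

## Robot

A 7-joint arm with a two-finger parallel gripper is mounted at the origin on the work surface. World frame = base frame: x ahead of the robot, y to its left, z up, the work surface at z = 0. Lengths are in m, angles in rad, forces in N, time in s.
With the tool pointing down it reaches from about 0.425 to 0.875 m from the base axis. Payload 8.4 kg.
Tool frame: the origin (TCP) lies midway between the tips of the shut fingers; the grasp point (between the pads) lies 19 mm behind it (ctrl.grasp_offset is the distance from the TCP to the grasp point, in m); z points along the fingers, y is the line along which they close (so a half turn about z gives the same grasp; the last joint's range is limited). The gripper opens to 87 mm and grips with 3 to 60 N. Pads are 19 mm wide; open, the fingers measure 117 mm over their backs; the gripper's body (75 mm by 190 mm) begins 51 mm behind the grasp point.
Start: joints at [1.051, 0.333, 0.04, 1.465, -0.013, 1.343, -0.059], TCP at [0.265, -0.593, 0.223] pointing down, gripper open.
Joint ranges: [-2.58, 2.58], [-0.38, 2.09], [-1.3, 1.39], [0.25, 2.4], [-1.5, 4.64], [0.08, 2.09], [-2.65, 2.65]. Speed limits (rad/s): [2.22, 2.22, 2.79, 2.79, 3.14, 3.14, 3.14].

## Interface

Orientations are given as [roll, pitch, yaw] about the fixed x, y, z axes, in that order (R = Rz(yaw) Ry(pitch) Rx(roll)).
In Python, from plant import ctrl gives the robot as it stands.
- The arm moves only by the shell command python3 -m jog 'ROWS' [FORCE]. ROWS is JSON, a list that holds one entry, the list of rows, each a list of 7 numbers: the shift along the world's x, y, z in mm, then the turn, a rotation vector about the world's x, y, z in degrees, then the gripper's target within -1 to 1 (fully open at 1, half-way at 0, shut at -1). A call has 1 to 8 rows; each row shifts and turns the commanded pose from where the row before left it; what a row does not reach is not made up. A row lasts 1/10 s, in which the tool goes at most 50 mm and 8.59 degrees, less where a joint would pass 70% of its speed; a pose out of reach is approached as far as the arm can. A call is refused whole if a number of a shift passes 50 or a number of a turn 8.59, either way. A call with a gripper value outside its range is refused whole. The fingers move at their own pace and stop on an object; FORCE is the grip in N (left out, the last holds). Time passes only in rows, so rows that do not move let the fingers close. It gives the time, the measured TCP pose, the force, the opening and the grip force at its end, in the units of the state.
- ctrl.read_state(): the state, without advancing time (a new reading comes with each control period).
- ctrl.get_image(name): name is "side" or "top" or "wrist"; returns a dict with "pixels" (420x560x3 uint8, red, green, blue), "range_z" (420x560 float32, m along the optical axis (not along the pixel's ray), 0 where there is no reading), "intrinsics" (3x3 intrinsics, pixels), "R" (3x3) and "t" (3): a world point X has camera coordinates R X + t; the wrist camera has in their place "tool_from_camera" (4x4, takes a point from camera to tool coordinates, whose origin is the TCP and whose axes are the flange's). Camera axes: x right, y down, z forward; pixel columns grow to the right and rows downward; lengths in m; the calibration is good to about 2 mm. The wrist camera is an equidistant fisheye: a pixel r from the principal point sees the ray r / f radians off the axis. A picture is of the moment at which its call begins: read the wrist's pose just before it.
- ctrl.hand_in(): hands the job in; it is judged then, once.
The state is a dict: "clock": time; "qpos": joint angles; "qvel": joint speeds; "joint_torque": joint torques, N m; "tool_pos": TCP position; "eef_rot": TCP orientation; "wrist_force": force on the tool from outside, world axes, zero at the start; "wrist_torque": the same for the moment, N m; "finger_gap": finger opening in m; "gripper_force": force on a finger pad.
Only numpy, scipy, OpenCV 4.12 (cv2) and the standard library are available. Lean on these libraries where they do the work, as an engineer would, in place of code of your own. Each camera call takes 0.05 s, during which the arm holds its last target. There are 200 camera calls.

## Task

Get the black asphalt beam ready for notching: push it along the blue saw cradle until its end is fully up against the end stop, then lay the loose wooden wedge flat in the tapered slot beside it, thin end first, and tap the wedge in from its thick end until it moves no further and holds the beam tight and square against the fence. Leave the other things on the bench where they are.

Things in the scene. Friction and masses are not known exactly. Their poses are not given: they have to be found in the camera images.
- cradle: Fixed saw cradle: blue base plate 160 (x) x 290 (y) mm, 12 mm thick; beam and later wedge rest on its top, 12 mm above the bench. Axes: z up, y along the beam towards the end stop, x from fence towards cheek. Origin on the bench: the home beam's centre is at x = -20, y = 0 mm. Plate: x -80 to 80, y -170 to 120. Its -y end is open: beam and wedge are pushed in from there.
- stop_face (a point): Centre of the steel end stop's face that the beam's end must touch, 25 mm above the base plate; at x = -20, y = 80 mm in the cradle's frame. The stop is 66 mm wide and 40 mm high above the plate. Axes as the cradle's.
- fence_face (a point): Centre of the steel fence's inner face that the beam's long side must lie against; at x = -45, y = 20 mm in the cradle's frame. The fence is 34 mm high above the plate and runs along y from -55 to 95 mm. Axes as the cradle's.
- cheek_face (a point): Centre of the steel cheek's tapered inner face; the wedge goes between this and the beam. Cheek 26 mm high above the plate, 16 mm thick, from y = -60 to 55 mm in the cradle's frame, where its face lies at x = 15 + (50 - y)/8 mm, so the slot (from the home beam's side at x = 5) is 24 mm wide at its mouth, 9 mm at its far end. Axes as the cradle's.
- wedge_home (a point): Where the wedge's centre comes when jammed on a beam that is home: x = 16, y = -40 mm in the cradle's frame, 28 mm above the bench, give or take 10 mm along y. The wedge's thick end then sticks out at about y = -130, 50 mm past the beam's end. Axes as the cradle's.
- beam_mid (a point): Centre (half-way up) of the black asphalt beam, a sawn block 50 (x) x 160 (y) x 50 (z) mm, 0.92 kg, with a yellow line across the middle of its top. It lies loose on the cradle's plate, 20 to 55 mm short of the end stop and up to 4 mm off the fence; it slides under a push of 4 to 8 N. Axes as the cradle's when home, centre then 37 mm above the bench.
- wedge_mid (a point): Centre of the loose hardwood wedge, 180 (y) x 32 (z) mm, 0.11 kg; red paint on top of the thick end. y points to the thin end. Thickness 32.5 mm thick end, 21 here, 10 thin end. Side -x is straight (x = -10.6 mm) and goes against the beam; side +x tapers 1 in 8, goes against the cheek. Starts on the bench left or right of the cradle. Repeated taps of 15 to 25 N jam it; friction then keeps it.
- brush: Bench brush, 160 mm long, lying flat on the other side of the cradle from the wedge; bystander. Origin on the bench near its middle, y towards its bristles.
- briquette: Black asphalt test cylinder, 102 mm across, 64 mm high; bystander. Origin at the centre of its underside.
- mould_ring: Steel mould ring standing upright, 114 mm outside, 87 mm high; bystander. Origin at the centre of its underside.
- spare_beam: A second asphalt beam like the first but without a yellow line, 50 x 160 x 50 mm, lying on the bench beyond the cradle; bystander. Origin at the centre of its underside.
- oil_can: Yellow oil bottle with red cap, 64 mm across, 150 mm high; bystander. Origin at the centre of its underside.
- sample_tin: Open aluminium tin, 68 mm across, 50 mm high; bystander. Origin at the centre of its underside.
- caliper: Steel caliper, 200 mm long, 13 mm high, lying flat; bystander. Origin on the bench at its middle.
Not all that is in view belongs to the job. What is shaped like the part that bears wedge_mid but pink is not meant.

How it is judged:
On the way, in this order (a step that is already met when the one before it is completed fails the run):
1. the beam's end is against the end stop (y of beam_mid in the frame of cradle above -0.003 m), for 0.2 s.
2. the wedge lies flat in the slot, jammed against the beam (y of wedge_mid in the frame of cradle above -0.065 m and contact force between beam and wedge above 10 N), for 0.2 s.
At the end, for the whole second after the job is handed in: Beam flat, within 3 mm of the end stop, within 2 mm and 1.4 degrees of the fence; wedge flat in the slot, within 2.3 degrees of the beam's line, its centre 15 to 65 mm short of the beam's, still pressing the beam with over 10 N when let go; both at rest (all of step 2 and y of beam_mid in the frame of cradle above -0.003 m and x of beam_mid in the frame of cradle between -0.0235 and -0.018 m and z of beam_mid in the frame of cradle below 0.041 m and angle between the y axis of beam_mid and the y axis of cradle, either way round below 0.025 rad and y of wedge_mid in the frame of cradle below -0.015 m and z of wedge_mid in the frame of cradle below 0.034 m and angle between the y axis of wedge_mid and the y axis of cradle, either way round below 0.04 rad and linear speed of each of beam, wedge below 0.01 m/s); the robot touches nothing.
It fails at once if one of the other things on the bench is moved by more than 30 mm (distance of any of brush, briquette, mould_ring, spare_beam, oil_can, sample_tin, caliper from where it was at the start of the episode above 0.03 m).
It also fails if it takes over 69 s, if anything falls off the work surface, if the arm or the gripper's body presses on something with over 40 N, if the wrist force passes 120 N, or if a joint passes its speed limit or range.

## Working session

There is one attempt and no reset: what is moved stays moved. The work goes in short steps, Python scripts to look and compute and a shell command to move; the robot and the scene stay as the last step left them, time stands still between calls to the robot, and variables do not carry over. Pictures are saved under pics/ and viewed, at most 10 in all, crops included, and the job is handed in when it is done.

```bash
mkdir -p pics; ls
cat > h.py <<'E'
import numpy as np, cv2
from plant import ctrl
def grab(n):
    s=ctrl.read_state(); im=ctrl.get_image(n); im['s']=s; return im
def save(im,name): cv2.imwrite('pics/'+name,cv2.cvtColor(im['pixels'],cv2.COLOR_RGB2BGR))
def ray(im,uv):
    K=np.array(im['intrinsics']); R=np.array(im['R']); t=np.array(im['t'])
    d=R.T@(np.linalg.inv(K)@np.array([uv[0],uv[1],1.])); return -R.T@t,d
def onz(im,uv,z):
    c,d=ray(im,uv); return c+d*(z-c[2])/d[2]
def pt(im,uv):
    c,d=ray(im,uv); return c+d*im['range_z'][int(round(uv[1])),int(round(uv[0]))]
def cloud(im):
    K=np.array(im['intrinsics']); R=np.array(im['R']); t=np.array(im['t'])
    v,u=np.mgrid[:420,:560]; P=np.stack([u,v,np.ones_like(u)],-1)@np.linalg.inv(K).T*im['range_z'][...,None]
    return (P-t)@R
E
python3 - <<'E'
from h import *
a=grab('top');b=grab('side')
save(a,'top.png');save(b,'side.png')
s=ctrl.read_state();print(s['clock'],s['tool_pos'],s['eef_rot'],s['finger_gap'],ctrl.grasp_offset)
for i in(a,b):print(i['intrinsics'],i['R'],i['t'])
E
```

```text
pics
0.1 [ 0.26529413 -0.59294707  0.22176438] [-3.14019029e+00  1.25903477e-04  4.20747092e-01] 0.08688494966203784 0.0187
[[472.88354611   0.         285.27254157]
 [  0.         472.88354611 202.40830026]
 [  0.           0.           1.        ]] [[-0.02242829 -0.99973733 -0.00471522]
 [-0.9971002   0.02271169 -0.07263176]
 [ 0.07271977  0.00307254 -0.99734768]] [0.00706643 0.54063572 1.57485194]
[[486.64134621   0.         281.95240396]
 [  0.         486.64134621 204.88659526]
 [  0.           0.           1.        ]] [[-0.8840299  -0.4674151   0.00377569]
 [-0.35267443  0.66167412 -0.66167069]
 [ 0.3067766  -0.58626827 -0.74978506]] [0.45814742 0.23700796 1.27609684]
```

View pics/top.png

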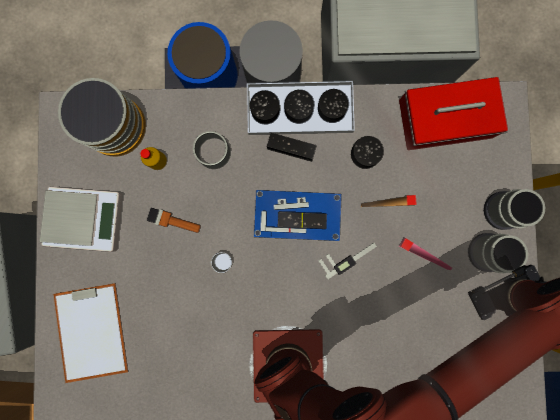

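View pics/side.png

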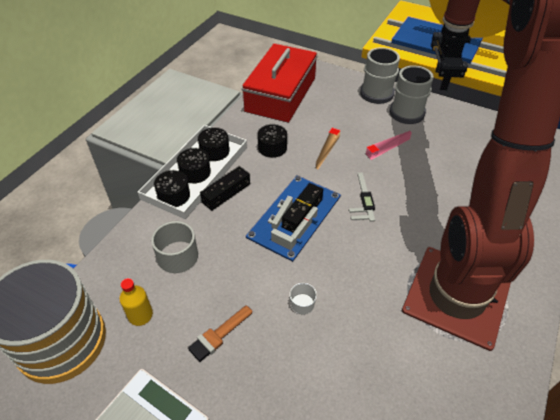

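Top view: the candidates for the wedge are the wooden one with a red thick end at about (390,200), the pink look-alike at (425,252), and the brush's wooden handle at (180,224). I choose the wooden one at (390,200). The cradle is at (297,215), with its stop on the left (world +y), fence at the bottom and cheek at the top. The side view shows the same things: wedge (328,147), pink one (388,144), cradle (294,217).

```bash
cat > m.py <<'E'
from h import *
def masks(im):
    hsv=cv2.cvtColor(im['pixels'],cv2.COLOR_RGB2HSV); h,s,v=[hsv[...,i].astype(int) for i in range(3)]
    return h,s,v
def big(m,roi):
    z=np.zeros(m.shape,np.uint8); x0,y0,x1,y1=roi; z[y0:y1,x0:x1]=m[y0:y1,x0:x1]
    n,l,st,c=cv2.connectedComponentsWithStats(z); i=1+np.argmax(st[1:,4]); return l==i,c[i],st[i]
E
python3 - <<'E'
from m import *
for n,roiC,roiW in(('top',(240,180,350,250),(350,185,425,215)),('side',(240,170,350,265),(305,120,350,175))):
    im=grab(n);h,s,v=masks(im);C=cloud(im)
    blue=((h>100)&(h<125)&(s>120)).astype(np.uint8)
    m,c,st=big(blue,roiC)
    hull=cv2.convexHull(np.argwhere(m)[:,::-1].astype(np.float32))
    P=np.array([onz(im,p[0],0.012)[:2] for p in hull],np.float32)*1000
    r=cv2.minAreaRect(P);print(n,'plate',r,cv2.boxPoints(r).round().tolist(),'z',np.median(C[m][:,2]))
    h_=h
    wood=(((h<25)|(h>170))&(s>90)&(v>60)).astype(np.uint8)
    m,c,st=big(wood,roiW); print(n,'wedge px',c,st,'z max',np.percentile(C[m][:,2],[10,50,90]))
    top=m&(C[...,2]>0.024) if True else m
    Q=(np.array([onz(im,p,0.032)[:2] for p in np.argwhere(m)[:,::-1]])*1000).astype(np.float32)
    r=cv2.minAreaRect(Q);print('wedge rect@32',r,cv2.boxPoints(r).round().tolist())
    red=m&((h<6)|(h>174))&(s>170)
    print('red px',np.argwhere(red)[:,::-1].mean(0),onz(im,np.argwhere(red)[:,::-1].mean(0),.032))
    yel=((h>22)&(h<35)&(s>120)&(v>120)).astype(np.uint8)
    m,c,st=big(yel,roiC);print('yellow',c,st,onz(im,c,.062),'cloudz',np.median(C[m],0))
    x0,y0,x1,y1=(240,180,425,250) if n=='top' else (240,120,350,265)
    cv2.imwrite(f'pics/crop_{n}.png',cv2.resize(cv2.cvtColor(im['pixels'][y0:y1,x0:x1],cv2.COLOR_RGB2BGR),None,fx=4,fy=4,interpolation=cv2.INTER_CUBIC))
E
```

```text
top plate ((497.9648742675781, -44.89106750488281), (287.97381591796875, 158.64219665527344), 86.08028411865234) [[409.0, -183.0], [567.0, -194.0], [587.0, 93.0], [429.0, 104.0]] z 0.011660786750231812
top wedge px [393.89166667 201.76666667] [361 195  56  12 360] z max [0.02467892 0.03154143 0.03687006]
wedge rect@32 ((538.0492553710938, -349.92333984375), (33.80094909667969, 184.294677734375), 0.43740320205688477) [[520.0, -258.0], [522.0, -442.0], [556.0, -442.0], [554.0, -258.0]]
red px [410.98863636 199.42045455] [ 0.5402007 -0.4255976  0.032    ]
yellow [302.  219.5] [302 213   1  14  14] [ 0.48024904 -0.05876189  0.062     ] cloudz [ 0.48021002 -0.05874418  0.0620618 ]
side plate ((496.214599609375, -37.145416259765625), (289.03851318359375, 158.1970672607422), 86.18087768554688) [[408.0, -176.0], [566.0, -187.0], [585.0, 102.0], [427.0, 112.0]] z 0.01174661544229337
side wedge px [327.97337278 145.13017751] [316 127  24  42 338] z max [0.00590088 0.02906792 0.03401366]
wedge rect@32 ((522.5427856445312, -334.90887451171875), (37.47525405883789, 211.3564910888672), 9.482748031616211) [[487.0, -234.0], [521.0, -442.0], [558.0, -436.0], [524.0, -228.0]]
red px [334.09302326 130.93023256] [ 0.53927704 -0.42103204  0.032     ]
yellow [300.09090909 200.45454545] [297 199   7   4  11] [ 0.48826708 -0.05538003  0.062     ] cloudz [ 0.4881371  -0.05651498  0.0615958 ]
```

View pics/crop_top.png

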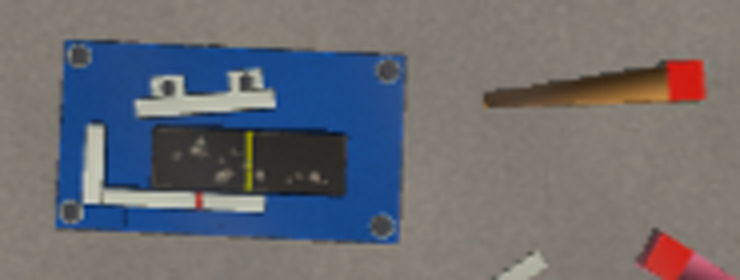

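The close crop shows that the chosen piece is wooden, with red on its thick end at crop (688,80), its thin end at (487,100), and its straight side down (towards the fence). The pink one is apart at (670,260). The beam, with its yellow line at (249,160), lies about 40 mm short of the stop. I'll move over the open end of the cradle, with the fingers' closing line along the cradle's x, and look with the wrist camera.

```bash
python3 -m jog '[[[25,45,10,0,0,7.7,-1],[25,48,10,0,0,7.7,-1],[25,48,0,0,0,7.7,-1],[25,48,0,0,0,7.7,-1],[25,48,0,0,0,7.7,-1],[25,48,0,0,0,7.7,-1],[25,48,0,0,0,7.7,-1],[25,48,0,0,0,7.7,-1]]]' 40
python3 -m jog '[[[5,35,0,0,0,0,-1],[0,0,0,0,0,0,-1],[0,0,0,0,0,0,-1]]]'
python3 - <<'E'
from h import *
i=grab('wrist');save(i,'w1.png');print(i['intrinsics'],i['tool_from_camera'],i['s']['tool_pos'],i['s']['eef_rot'],i['s']['wrist_force'])
E
```

```text
clock: 1.0
tool_pos: [0.4511, -0.2388, 0.2413]
eef_rot: [3.141, 0.0, 1.501]
wrist_force: [0.4, -0.1, -0.1]
finger_gap: 0.0312
gripper_force: 0.0
clock: 1.3
tool_pos: [0.4557, -0.2053, 0.2413]
eef_rot: [-3.142, 0.001, 1.497]
wrist_force: [-0.6, -0.8, 0.2]
finger_gap: 0.0071
gripper_force: 0.0
[[325.1922621    0.         279.49293953]
 [  0.         325.1922621  211.25456919]
 [  0.           0.           1.        ]] [[-1.11072024e-03 -9.70010494e-01 -2.43060504e-01  6.57943257e-02]
 [ 9.99999360e-01 -1.02482919e-03 -4.79816564e-04 -3.21604215e-04]
 [ 2.16331603e-04 -2.43060881e-01  9.70011011e-01 -1.62947975e-01]
 [ 0.00000000e+00  0.00000000e+00  0.00000000e+00  1.00000000e+00]] [ 0.45565107 -0.20531446  0.24125538] [-3.14156916e+00  5.92627282e-04  1.49729076e+00] [-0.57368214 -0.75821169  0.15336177]
```

View pics/w1.png

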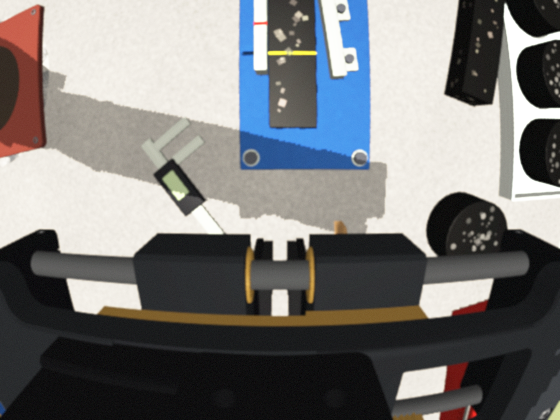

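The wrist view shows the beam up the middle at (293,60), with its yellow line at y=53, the plate's open corners at (239,168) and (369,167), the fence on the left (260,40) and the cheek on the right (340,30). I'll move forward 100 mm and measure from both views.

```bash
cat >> h.py <<'E'
from scipy.spatial.transform import Rotation as Ro
def wray(im,uv):
    K=np.array(im['intrinsics']);T=np.array(im['tool_from_camera']);s=im['s']
    uv=np.atleast_2d(np.asarray(uv,float)); x=(uv[:,0]-K[0,2])/K[0,0]; y=(uv[:,1]-K[1,2])/K[1,1]; r=np.hypot(x,y)+1e-12
    d=np.stack([np.sin(r)*x/r,np.sin(r)*y/r,np.cos(r)],1)
    R=Ro.from_euler('xyz',s['eef_rot']).as_matrix(); return R@T[:3,3]+np.array(s['tool_pos']),d@T[:3,:3].T@R.T
def wz(im,uv,z):
    c,d=wray(im,uv); return (c+d*((z-c[2])/d[:,2])[:,None])*1000
def wcloud(im):
    v,u=np.mgrid[:420,:560]; uv=np.stack([u.ravel(),v.ravel()],1); c,d=wray(im,uv)
    T=np.array(im['tool_from_camera']);R=Ro.from_euler('xyz',im['s']['eef_rot']).as_matrix(); ax=R@T[:3,2]
    return ((c+d*(im['range_z'].ravel()/(d@ax))[:,None])*1000).reshape(420,560,3)
E
python3 -m jog '[[[10,50,0,0,0,0,-1],[5,50,0,0,0,0,-1],[0,0,0,0,0,0,-1],[0,0,0,0,0,0,-1]]]' | head -3
python3 - <<'E'
from m import *
i=grab('wrist');save(i,'w2.png')
h,s,v=masks(i);W=wcloud(i)
blue=((h>100)&(h<125)&(s>120)).astype(np.uint8)
m,c,st=big(blue,(0,0,560,225));print(st)
hull=cv2.convexHull(np.argwhere(m)[:,::-1].astype(np.float32))[:,0]
P=wz(i,hull,.012)[:,:2].astype(np.float32);r=cv2.minAreaRect(P);print(r,cv2.boxPoints(r).round(1).tolist(),np.median(W[m],0))
yel=((h>22)&(h<35)&(s>120)&(v>120)).astype(np.uint8);my,c,st=big(yel,(150,0,400,225));print(c,st,wz(i,c,.062),np.median(W[my],0))
# beam top from depth
b=(abs(W[...,2]-62)<5)&(np.arange(420)[:,None]<225)
b=cv2.morphologyEx(b.astype(np.uint8),cv2.MORPH_OPEN,np.ones((3,3)))
mb,c,st=big(b,(150,0,400,225));print('beam',st,np.median(W[mb][:,2]));r=cv2.minAreaRect(wz(i,np.argwhere(mb)[:,::-1],.062)[:,:2].astype(np.float32));print(r,cv2.boxPoints(r).round(1).tolist())
f=(abs(W[...,2]-46)<4)&(np.arange(420)[:,None]<225);mf,c,st=big(f.astype(np.uint8),(150,0,400,225));print('fence?',st,c)
E
```

```text
clock: 1.75
tool_pos: [0.4704, -0.1074, 0.2412]
eef_rot: [3.142, 0.0, 1.496]
[  233    17   130   208 13670]
((498.85870361328125, -29.4224853515625), (259.762451171875, 157.41932678222656), 85.9927749633789) [[411.29998779296875, -153.5], [568.2999877929688, -164.5], [586.5, 94.5999984741211], [429.3999938964844, 105.5999984741211]] [519.21844108 -38.91987906  12.84767846]
[295.60162602 145.00813008] [283 143  26   5 123] [[490.62372958 -57.39349069  62.        ]] [490.86127585 -57.29278446  63.07776775]
beam [ 260   70   49  150 7065] 62.80878766035014
((478.8558044433594, -56.51573181152344), (160.013427734375, 50.42784881591797), 86.29143524169922) [[448.5, -134.6999969482422], [498.79998779296875, -138.0], [509.20001220703125, 21.700000762939453], [458.8999938964844, 25.0]]
fence? [ 246   37   60  122 1629] [254.25598527  94.67833026]
```

View pics/w2.png

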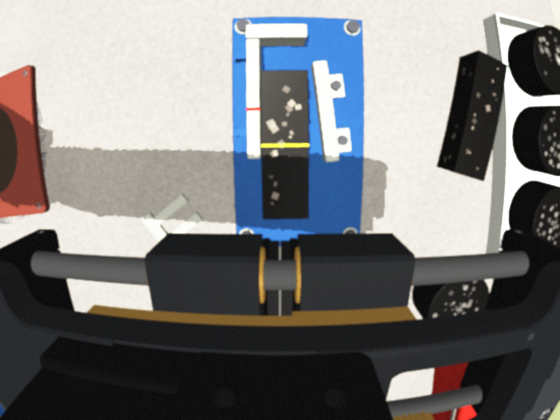

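The views agree. The cradle's origin is at about (499.6, -19.6) mm with yaw -4.0°, and the beam is 38 mm short of the stop and 2 mm off the fence. I'll go down behind the beam and push.

```bash
python3 -m jog '[[[0,-32,-10,0,0,0,-1],[0,-30,-30,0,0,0,-1],[0,0,-45,0,0,0,-1],[0,0,-45,0,0,0,-1],[0,0,-45,0,0,0,-1],[0,0,-37,0,0,0,-1],[0,0,0,0,0,0,-1]]]'
python3 -m jog '[[[0.7,10,0,0,0,0,-1],[0.7,10,0,0,0,0,-1],[0.35,5,0,0,0,0,-1],[0.35,5,0,0,0,0,-1],[0.35,5,0,0,0,0,-1],[0,0,0,0,0,0,-1]]]'
```

```text
clock: 2.5
tool_pos: [0.466, -0.1699, 0.0245]
eef_rot: [-3.133, -0.002, 1.493]
wrist_force: [0.1, 0.7, -0.5]
finger_gap: 0.0009
gripper_force: 0.0
clock: 3.1
tool_pos: [0.4743, -0.1344, 0.0312]
eef_rot: [3.138, 0.002, 1.496]
wrist_force: [0.5, -3.4, 2.0]
finger_gap: 0.0004
gripper_force: 1.7
```

```bash
python3 -m jog '[[[0.3,5,0,0,0,0,-1],[0.3,5,0,0,0,0,-1],[0.3,5,0,0,0,0,-1],[0.3,5,0,0,0,0,-1],[0,0,0,0,0,0,-1]]]'
python3 -m jog '[[[0.2,3,0,0,0,0,-1],[0.2,3,0,0,0,0,-1],[0,0,0,0,0,0,-1]]]'
```

```text
clock: 3.6
tool_pos: [0.4753, -0.1143, 0.0307]
eef_rot: [3.139, 0.001, 1.496]
wrist_force: [0.4, -3.8, 1.8]
finger_gap: 0.0008
gripper_force: 1.8
clock: 3.9
tool_pos: [0.4754, -0.1087, 0.0304]
eef_rot: [3.139, 0.001, 1.496]
wrist_force: [0.6, -4.9, 3.1]
finger_gap: 0.0005
gripper_force: 2.5
```

```bash
python3 -m jog '[[[0.1,2,0,0,0,0,-1],[0.1,2,0,0,0,0,-1],[0,0,0,0,0,0,-1]]]'|egrep 'tool|wrist'
python3 -m jog '[[[0.1,2,0,0,0,0,-1],[0.1,2,0,0,0,0,-1],[0,0,0,0,0,0,-1]]]'|egrep 'tool|wrist' 
python3 -m jog '[[[0.1,2,0,0,0,0,-1],[0.1,2,0,0,0,0,-1],[0,0,0,0,0,0,-1]]]'|egrep 'tool|wrist'
```

```text
tool_pos: [0.4754, -0.1075, 0.0304]
wrist_force: [-0.4, -14.4, 2.9]
tool_pos: [0.4756, -0.1074, 0.0305]
wrist_force: [1.3, -28.4, 0.3]
tool_pos: [0.4759, -0.1072, 0.0308]
wrist_force: [1.6, -41.1, -0.7]
```

The beam stopped hard at the stop: the force jumped with no travel, and the TCP is at the expected cradle y = -89. I'll back off, check it from above, and go on to the wedge.

```bash
python3 -m jog '[[[-0.7,-12,0,0,0,0,-1],[-2,-30,0,0,0,0,-1],[0,0,45,0,0,0,-1],[0,0,45,0,0,0,-1],[0,0,45,0,0,0,-1],[0,0,45,0,0,0,-1],[0,40,30,0,0,0,-1],[0,0,0,0,0,0,-1]]]' | head -2
cat >> m.py <<'E'
O=np.array([499.6,-19.6]); yd=np.array([.0698,.9976]); xd=np.array([.9976,-.0698])
def cr(p): d=np.asarray(p)[...,:2]-O; return np.stack([d@xd,d@yd],-1).round(1)
def beam():
    i=grab('wrist');W=wcloud(i)
    b=((abs(W[...,2]-62)<5)&(np.arange(420)[:,None]<225)).astype(np.uint8)
    b=cv2.morphologyEx(b,cv2.MORPH_OPEN,np.ones((3,3)));mb,c,st=big(b,(150,0,400,225))
    r=cv2.minAreaRect(wz(i,np.argwhere(mb)[:,::-1],.062)[:,:2].astype(np.float32));print('beam cradle centre',cr(r[0]),r[1:],np.median(W[mb][:,2]));return i
E
python3 -c "from m import *;beam()"
python3 -m jog '[[[10,-50,0,0,0,0,1],[10,-50,0,0,0,0,1],[10,-50,0,0,0,0,1],[10,-50,0,0,0,0,1],[10,-50,0,0,0,0,1],[6,-30,0,0,0,0,1],[0,0,0,0,0,0,1],[0,0,0,0,0,0,1]]]' | head -3
python3 - <<'E'
from m import *
i=grab('wrist');save(i,'w3.png');h,s,v=masks(i);W=wcloud(i)
m=(W[...,2]>18)&(W[...,2]<45)&(abs(W[...,0]-538)<60)&(W[...,1]<-230)&(W[...,1]>-470)&(np.arange(420)[:,None]<235)
m=cv2.morphologyEx(m.astype(np.uint8),cv2.MORPH_OPEN,np.ones((3,3)))
m,c,st=big(m,(0,0,560,240));print(c,st,np.percentile(W[m][:,2],[5,50,95]))
t=m&(abs(W[...,2]-np.median(W[m][:,2]))<6)
Q=wz(i,np.argwhere(t)[:,::-1],.032)
for y in range(-450,-240,15):
    q=Q[abs(Q[:,1]-y)<4]
    if len(q):print(y,q[:,0].min().round(1),q[:,0].max().round(1))
print(Q[:,1].min(),Q[:,1].max())
E
```

```text
clock: 5.6
tool_pos: [0.4749, -0.0925, 0.2445]
beam cradle centre [-17.1   1.6] ((159.53228759765625, 50.45946502685547), 85.766357421875) 62.78335927678263
clock: 6.45
tool_pos: [0.5268, -0.3731, 0.2375]
eef_rot: [-3.14, -0.002, 1.495]
[285.5446729  173.94056075] [ 269   89   40  146 2675] [31.59967289 32.82087359 34.02141898]
-420 523.9 555.2
-405 523.9 552.1
-390 523.1 549.6
-375 523.1 547.3
-360 522.9 545.8
-345 522.8 543.5
-330 522.8 542.1
-315 522.8 539.9
-300 522.3 537.7
-285 522.0 535.6
-270 521.8 534.1
-255 529.7 531.9
-429.61724247432863 -258.4822948079173
```

View pics/w3.png

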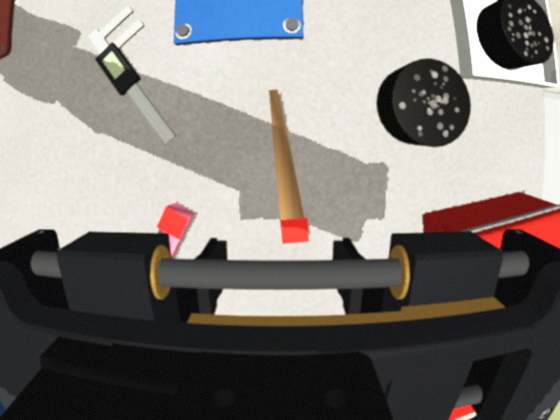

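The wrist view shows the wooden wedge with its thin end at (273,92) and its red thick end at (294,231), lying flat (top at 32.8 mm). The pink piece is off to the left at (173,222). The beam reads as home. I'll grasp the wedge about 65 mm back from its centre, at (538,-413).

```bash
python3 -m jog '[[[5,-20,-40,0,0,3.5,1],[6.4,-20,-45,0,0,0,1],[0,0,-45,0,0,0,1],[0,0,-40,0,0,0,1],[0,0,-30,0,0,0,1],[0,0,-18,0,0,0,1],[0,0,-8,0,0,0,1],[0,0,0,0,0,0,1]]]'
```

```text
clock: 7.3
tool_pos: [0.5386, -0.4115, 0.0125]
eef_rot: [-3.14, -0.001, 1.558]
wrist_force: [0.1, 0.4, 0.4]
finger_gap: 0.0868
gripper_force: 0.0
```

```bash
python3 -m jog '[[[0,0,-4,0,0,0,1],[0,0,0,0,0,0,-0.2],[0,0,0,0,0,0,-0.6],[0,0,0,0,0,0,-1],[0,0,0,0,0,0,-1],[0,0,0,0,0,0,-1],[0,0,0,0,0,0,-1]]]' 40
python3 -m jog '[[[0,0,0,0,0,0,-1],[0,0,5,0,0,0,-1],[0,0,15,0,0,0,-1],[0,0,40,0,0,0,-1],[0,0,40,0,0,0,-1],[0,0,0,0,0,0,-1]]]'
```

```text
clock: 8.0
tool_pos: [0.5388, -0.4131, 0.0092]
eef_rot: [-3.142, 0.0, 1.557]
wrist_force: [-0.3, 0.1, -0.3]
finger_gap: 0.0469
gripper_force: 0.0
clock: 8.6
tool_pos: [0.5421, -0.4151, 0.1173]
eef_rot: [3.133, 0.006, 1.557]
wrist_force: [1.7, 0.0, -1.1]
finger_gap: 0.0297
gripper_force: 39.0
```

```bash
python3 -m jog '[[[-1,5,15,0,0,-3.2,-1],[0,0,15,0,0,0,-1],[0,0,0,0,0,0,-1],[0,0,0,0,0,0,-1],[0,0,0,0,0,0,-1]]]'
cat >> m.py <<'E'
def wedge(save_=None,zlo=10):
    i=grab('wrist');W=wcloud(i);h,s,v=masks(i);p=np.array(i['s']['tool_pos'])*1000
    if save_:save(i,save_)
    wood=(h<25)&(s>60)&(v>40)&(np.arange(420)[:,None]<235)&(abs(W[...,0]-p[0])<35)&(W[...,1]>p[1]+12)&(W[...,2]>p[2]-40)
    m,c,st=big(cv2.morphologyEx(wood.astype(np.uint8),cv2.MORPH_OPEN,np.ones((3,3))),(200,0,380,235));print(c,st)
    Q=W[m];dy=Q[:,1]-p[1];print('tip y',Q[:,1].max(),'tcp',p)
    for a in range(15,170,15):
        q=Q[abs(dy-a)<4]
        if len(q)>3:
            zt=np.percentile(q[:,2],80);q=q[q[:,2]>zt-4];print(a,'x',(q[:,0].min()).round(1),(q[:,0].max()).round(1),'ztop-tcp',(zt-p[2]).round(1))
    return i
E
python3 -c "
from m import *
wedge('w4.png')"
```

```text
clock: 9.1
tool_pos: [0.5374, -0.408, 0.1383]
eef_rot: [-3.141, -0.001, 1.502]
wrist_force: [-1.0, -0.1, -2.3]
finger_gap: 0.0298
gripper_force: 39.0
[268.37910898 129.68267872] [  244     0    61   235 10617]
tip y -278.77244022599814 tcp [ 537.36442862 -408.01984549  138.284159  ]
15 x 532.4 549.7 ztop-tcp 19.3
30 x 523.7 549.3 ztop-tcp 19.4
45 x 524.7 548.6 ztop-tcp 19.4
60 x 525.5 547.7 ztop-tcp 19.4
75 x 526.5 546.7 ztop-tcp 19.3
90 x 527.8 545.9 ztop-tcp 19.3
105 x 528.8 544.9 ztop-tcp 19.3
120 x 529.6 543.7 ztop-tcp 19.2
```

View pics/w4.png

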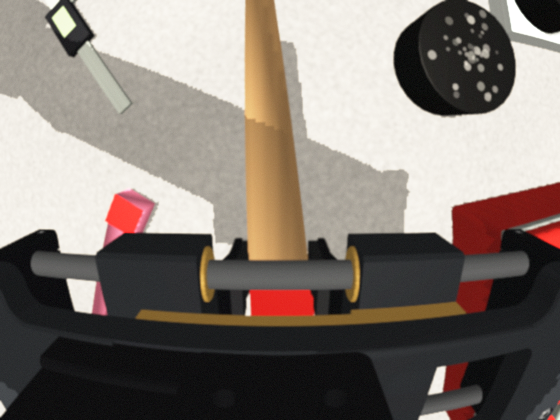

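The wedge is held level and straight: its yaw matches the cradle's within 0.3°, its centre is 65 mm ahead of the TCP, and the thin end leads. Next I'll hover over the slot and measure beam side, cheek and wedge in one view.

```bash
python3 -m jog '[[[-4,40,0,0,0,0,-1],[-5,45,0,0,0,0,-1],[-5,45,0,0,0,0,-1],[-5,45,0,0,0,0,-1],[-3,27,-10,0,0,0,-1],[-2.5,20,-25,0,0,0,-1],[0,0,0,0,0,0,-1],[0,0,0,0,0,0,-1]]]'
cat > slot.py <<'E'
from m import *
import sys
i=wedge(sys.argv[1]);W=wcloud(i);C=cr(W[...,:2].reshape(-1,2)).reshape(420,560,2);z=W[...,2];ok=(np.arange(420)[:,None]<225)
for nm,lo,hi,xr in(('beam',58,66,(-60,30)),('cheek',34,42,(12,60)),('fence',42,50,(-70,-35))):
    m=ok&(z>lo)&(z<hi)&(C[...,0]>xr[0])&(C[...,0]<xr[1])
    for y in range(-80,80,20):
        q=C[m&(abs(C[...,1]-y)<4)]
        if len(q)>3:print(nm,y,np.percentile(q[:,0],[2,98]).round(1))
    if nm=='beam':print('beam y',np.percentile(C[m][:,1],[1,99]))
E
python3 slot.py w5.png
```

```text
clock: 9.95
tool_pos: [0.5128, -0.186, 0.1036]
eef_rot: [-3.14, -0.0, 1.502]
wrist_force: [0.1, -0.6, -0.7]
finger_gap: 0.0297
gripper_force: 39.0
[268.10212239 129.23508137] [  244     0    61   235 10507]
tip y -56.99999537358619 tcp [ 512.81257244 -186.01140663  103.58885677]
15 x 509.8 525.2 ztop-tcp 19.4
30 x 499.1 524.6 ztop-tcp 19.5
45 x 500.1 523.7 ztop-tcp 19.5
60 x 501.5 522.8 ztop-tcp 19.4
75 x 502.2 521.7 ztop-tcp 19.4
90 x 502.9 521.2 ztop-tcp 19.4
105 x 503.7 520.3 ztop-tcp 19.3
120 x 505.1 519.1 ztop-tcp 19.3
beam -80 [-40.6   1.7]
beam -60 [-41.1   1.6]
beam -40 [-40.8   1.5]
beam -20 [-40.8   1.1]
beam y [-78.2    -9.903]
cheek -60 [29.4 43.2]
cheek -40 [26.7 42.1]
cheek -20 [23.9 39.3]
cheek 0 [22.5 37.4]
fence -80 [-40.8 -35.4]
fence -40 [-58.5 -47.3]
fence -20 [-58.2 -47.2]
fence 0 [-58.8 -47.2]
```

View pics/w5.png

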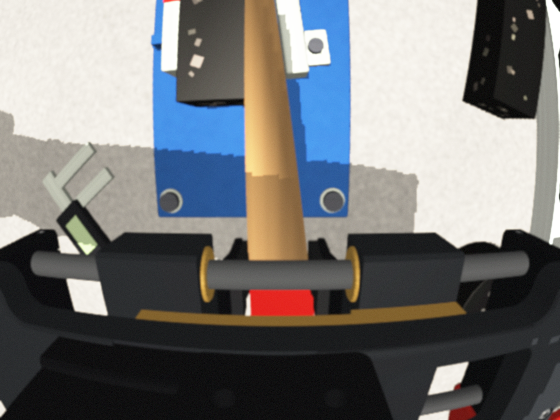

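The view shows the wedge's tip running into the slot between the beam (230,60) and the cheek (300,50), with no part in the way. The beam is about 4 mm off the fence, so the slot is narrower now. I'll lay the wedge 15 mm further back and 2.7 mm more towards the cheek.

```bash
python3 -m jog '[[[1.7,-15,0,0,0,0,-1],[0,0,-30,0,0,0,-1],[0,0,-25,0,0,0,-1],[0,0,-12,0,0,0,-1],[0,0,-6,0,0,0,-1],[0,0,0,0,0,0,-1],[0,0,0,0,0,0,-1]]]'
python3 -m jog '[[[0,0,-2,0,0,0,-1],[0,0,-2,0,0,0,-1],[0,0,0,0,0,0,-1]]]'
python3 slot.py w6.png
```

```text
clock: 10.7
tool_pos: [0.5158, -0.2016, 0.0322]
eef_rot: [3.14, 0.0, 1.501]
wrist_force: [-1.0, 0.2, -0.8]
finger_gap: 0.0297
gripper_force: 39.0
clock: 11.0
tool_pos: [0.515, -0.2011, 0.0273]
eef_rot: [3.141, 0.0, 1.501]
wrist_force: [0.2, -0.3, -1.1]
finger_gap: 0.0298
gripper_force: 39.0
[268.08837923 129.63496785] [  244     0    61   235 10421]
tip y -72.16484557165572 tcp [ 515.01178908 -201.08672483   27.29288172]
15 x 512.9 527.5 ztop-tcp 19.4
30 x 501.4 526.8 ztop-tcp 19.6
45 x 502.4 525.9 ztop-tcp 19.4
60 x 503.7 525.0 ztop-tcp 19.4
75 x 504.4 523.9 ztop-tcp 19.4
90 x 505.6 523.1 ztop-tcp 19.3
105 x 506.2 522.2 ztop-tcp 19.2
120 x 507.4 521.4 ztop-tcp 19.2
beam -80 [-40.5   7. ]
beam -60 [-40.9   7.2]
beam y [-78.7 -53.9]
cheek -60 [29.1 43.2]
fence -80 [-41.7 -35.4]
fence -40 [-58.8 -51.3]
```

```bash
python3 -m jog '[[[0,0,-1.5,0,0,0,-1],[0,0,0,0,0,0,-1]]]'|egrep 'tool|wrist_f'
python3 -m jog '[[[0,0,-1,0,0,0,-1],[0,0,0,0,0,0,-1]]]'|egrep 'tool|wrist_f'
python3 -m jog '[[[0,0,-1,0,0,0,-1],[0,0,0,0,0,0,-1]]]'|egrep 'tool|wrist_f'
```

```text
tool_pos: [0.5151, -0.2011, 0.0257]
wrist_force: [-0.5, -0.7, -0.7]
tool_pos: [0.5152, -0.2012, 0.0255]
wrist_force: [-4.0, 0.1, 8.6]
tool_pos: [0.5152, -0.2015, 0.0252]
wrist_force: [-7.1, 1.1, 16.7]
```

The wedge rests on the plate (17 N). I'll release it, rise, close the fingers and go behind the thick end.

```bash
python3 -m jog '[[[0,0,2,0,0,0,-0.3],[0,0,0,0,0,0,0],[0,0,0,0,0,0,0.2],[0,0,0,0,0,0,0.2],[0,0,10,0,0,0,0.2],[0,0,30,0,0,0,0.2],[0,0,40,0,0,0,0.2],[0,0,0,0,0,0,0.2]]]'|egrep 'tool|wrist_f|gap'
python3 -m jog '[[[-3.5,-40,0,0,0,0,-1],[-3.5,-35,0,0,0,0,-1],[0,0,-10,0,0,0,-1],[0,0,-35,0,0,0,-1],[0,0,-30,0,0,0,-1],[0,0,-10,0,0,0,-1],[0,0,0,0,0,0,-1],[0,0,0,0,0,0,-1]]]'
python3 slot.py w7.png
```

```text
tool_pos: [0.5183, -0.2019, 0.1116]
wrist_force: [1.6, -0.3, 0.6]
finger_gap: 0.052
clock: 13.25
tool_pos: [0.5088, -0.2761, 0.0219]
eef_rot: [3.14, 0.0, 1.501]
wrist_force: [0.2, -0.3, 0.8]
finger_gap: 0.0017
gripper_force: 0.0
[281.52641216  92.81305502] [  245     0    79   172 10923]
tip y -148.90416077880093 tcp [ 508.81349234 -276.14452497   21.8969923 ]
45 x 512.0 530.2 ztop-tcp 23.1
60 x 498.0 531.1 ztop-tcp 23.6
75 x 499.2 532.0 ztop-tcp 23.6
90 x 505.0 527.5 ztop-tcp 23.4
105 x 501.6 526.7 ztop-tcp 23.4
120 x 502.9 526.0 ztop-tcp 23.5Traceback (most recent call last):
  File "slot.py", line 9, in <module>
    if nm=='beam':print('beam y',np.percentile(C[m][:,1],[1,99]))
                                 ~~~~~~~~~~~~~^^^^^^^^^^^^^^^^^^
    return _quantile_unchecked(
        a, q, axis, out, overwrite_input, method, keepdims, weights)
    return _ureduce(a,
                    func=_quantile_ureduce_func,
    ...<5 lines>...
                    overwrite_input=overwrite_input,
                    method=method)
    r = func(a, **kwargs)
    result = _quantile(arr,
                       quantiles=q,
    ...<2 lines>...
                       out=out,
                       weights=wgt)
    slices_having_nans = np.isnan(arr[-1, ...])
                                  ~~~^^^^^^^^^
IndexError: index -1 is out of bounds for axis 0 with size 0
```

```bash
python3 -m jog '[[[1.3,18,0,0,0,0,-1],[1.2,18,0,0,0,0,-1],[0.3,5,0,0,0,0,-1],[0.3,5,0,0,0,0,-1],[0,5,0,0,0,0,-1],[0,0,0,0,0,0,-1]]]'|egrep 'tool|wrist_f'
python3 -m jog '[[[0,5,0,0,0,0,-1],[0,5,0,0,0,0,-1],[0,5,0,0,0,0,-1],[0,5,0,0,0,0,-1],[0,0,0,0,0,0,-1]]]'|egrep 'tool|wrist_f'
python3 slot.py w8.png 2>&1 | grep -v Tra | head -20
```

```text
tool_pos: [0.5113, -0.225, 0.021]
wrist_force: [0.0, 0.1, 0.1]
tool_pos: [0.5111, -0.2039, 0.0206]
wrist_force: [-0.0, -0.0, 0.6]
[278.93512683 125.44273636] [  246     0    76   235 13010]
tip y -66.181862991739 tcp [ 511.12723945 -203.87820953   20.59576408]
30 x 499.3 530.9 ztop-tcp 24.9
45 x 500.2 528.3 ztop-tcp 24.8
60 x 506.1 527.4 ztop-tcp 24.7
75 x 502.4 526.6 ztop-tcp 24.7
90 x 503.5 525.9 ztop-tcp 24.8
105 x 504.2 524.9 ztop-tcp 24.8
120 x 505.2 524.4 ztop-tcp 24.7
135 x 503.5 504.1 ztop-tcp 2.6
beam -80 [-40.5   7. ]
beam -60 [-41.4  -6.8]
beam y [-78.8   -59.837]
cheek -60 [29.6 43.2]
fence -80 [-41.9 -35.4]
```

```bash
python3 -m jog '[[[0,5,0,0,0,0,-1],[0,5,0,0,0,0,-1],[0,4,0,0,0,0,-1],[0,0,0,0,0,0,-1]]]'|egrep 'tool|wrist_f'
python3 -m jog '[[[0,3,0,0,0,0,-1],[0,3,0,0,0,0,-1],[0,0,0,0,0,0,-1]]]'|egrep 'tool|wrist_f'
python3 -m jog '[[[0,3,0,0,0,0,-1],[0,0,0,0,0,0,-1]]]'|egrep 'tool|wrist_f'
```

```text
tool_pos: [0.5111, -0.1901, 0.0207]
wrist_force: [-0.4, 0.4, 0.1]
tool_pos: [0.5104, -0.1862, 0.0207]
wrist_force: [-3.4, -3.1, 1.6]
tool_pos: [0.5102, -0.1837, 0.0207]
wrist_force: [-2.9, -6.3, 1.0]
```

```bash
python3 -m jog '[[[0,3,0,0,0,0,-1],[0,3,0,0,0,0,-1],[0,0,0,0,0,0,-1]]]'|egrep 'tool|wrist_f'
python3 -m jog '[[[0,3,0,0,0,0,-1],[0,2,0,0,0,0,-1],[0,0,0,0,0,0,-1]]]'|egrep 'tool|wrist_f'
python3 -m jog '[[[0,2,0,0,0,0,-1],[0,0,0,0,0,0,-1]]]'|egrep 'tool|wrist_f'
```

```text
tool_pos: [0.5099, -0.1786, 0.0207]
wrist_force: [-4.0, -8.0, 1.9]
tool_pos: [0.5097, -0.1744, 0.0207]
wrist_force: [-4.0, -11.6, 1.6]
tool_pos: [0.5096, -0.1726, 0.0207]
wrist_force: [-5.5, -11.1, 1.9]
```

```bash
python3 -m jog '[[[0,3,0,0,0,0,-1],[0,2,0,0,0,0,-1],[0,0,0,0,0,0,-1]]]'|egrep 'tool|wrist_f'
python3 -m jog '[[[0,2,0,0,0,0,-1],[0,2,0,0,0,0,-1],[0,0,0,0,0,0,-1]]]'|egrep 'tool|wrist_f'
python3 -m jog '[[[0,2,0,0,0,0,-1],[0,0,0,0,0,0,-1]]]'|egrep 'tool|wrist_f'
```

```text
tool_pos: [0.5093, -0.1679, 0.0207]
wrist_force: [-5.9, -11.7, 3.8]
tool_pos: [0.5091, -0.1643, 0.0207]
wrist_force: [-6.9, -13.3, 4.2]
tool_pos: [0.509, -0.1625, 0.0207]
wrist_force: [-6.8, -13.7, 3.3]
```

```bash
python3 -m jog '[[[0,2,0,0,0,0,-1],[0,0,0,0,0,0,-1]]]'|egrep 'tool|wrist_f'
python3 -m jog '[[[0,2,0,0,0,0,-1],[0,0,0,0,0,0,-1]]]'|egrep 'tool|wrist_f'
python3 -m jog '[[[0,2,0,0,0,0,-1],[0,0,0,0,0,0,-1]]]'|egrep 'tool|wrist_f'
```

```text
tool_pos: [0.509, -0.1606, 0.0207]
wrist_force: [-7.1, -14.8, 5.4]
tool_pos: [0.5088, -0.1596, 0.0207]
wrist_force: [-8.0, -17.4, 3.5]
tool_pos: [0.5088, -0.1595, 0.0207]
wrist_force: [-6.3, -23.8, 2.0]
```

The wedge is jamming: a 2 mm step gave 0.1 mm of travel and 24 N. Now some taps, then a look.

```bash
python3 -m jog '[[[-1,-12,0,0,0,0,-1],[0,0,0,0,0,0,-1],[0,9,0,0,0,0,-1],[0,5,0,0,0,0,-1],[0,0,0,0,0,0,-1]]]'|egrep 'tool|wrist_f'
python3 -m jog '[[[0,-10,0,0,0,0,-1],[0,0,0,0,0,0,-1],[0,8,0,0,0,0,-1],[0,4,0,0,0,0,-1],[0,0,0,0,0,0,-1]]]'|egrep 'tool|wrist_f'
python3 -m jog '[[[0,-8,0,0,0,0,-1],[0,-20,0,0,0,0,-1],[0,0,40,0,0,0,-1],[0,0,45,0,0,0,-1],[0,40,45,0,0,0,-1],[0,45,45,0,0,0,-1],[0,0,45,0,0,0,-1],[0,0,0,0,0,0,-1]]]'|egrep 'tool|wrist_f'
cat > fin.py <<'E'
from m import *
import sys
i=grab('wrist');save(i,sys.argv[1]);W=wcloud(i);C=cr(W[...,:2].reshape(-1,2)).reshape(420,560,2);z=W[...,2];ok=(np.arange(420)[:,None]<230)
for nm,lo,hi,xr in(('beam',58,66,(-60,30)),('fence',42,50,(-70,-35)),('wedge',41,50,(0,50)),('cheek',34,40.5,(12,60))):
    m=ok&(z>lo)&(z<hi)&(C[...,0]>xr[0])&(C[...,0]<xr[1])&(abs(C[...,1]+30)<130)
    for y in range(-120,80,20):
        q=C[m&(abs(C[...,1]-y)<4)]
        if len(q)>3:print(nm,y,np.percentile(q[:,0],[2,98]).round(1))
    if m.any():print(nm,'y',np.percentile(C[m][:,1],[.5,99.5]).round(1),'z',np.median(z[m]).round(1))
E
python3 fin.py w9.png
```

```text
tool_pos: [0.5101, -0.1593, 0.021]
wrist_force: [3.0, -34.9, -10.5]
tool_pos: [0.5101, -0.1591, 0.0211]
wrist_force: [4.8, -44.5, -12.3]
tool_pos: [0.5132, -0.104, 0.2296]
wrist_force: [0.4, 0.0, -1.2]
beam -80 [-43.4   3.6]
beam -60 [-43.9   3.6]
beam -40 [-43.5   4.1]
beam -20 [-44.1   3.7]
beam 0 [-43.9   3.7]
beam 20 [-43.4   4.1]
beam 40 [-43.9   4.1]
beam 60 [-44.2   3.5]
beam y [-77.5  80.6] z 62.8
fence -40 [-58.7 -48.4]
fence -20 [-58.4 -48.3]
fence 0 [-58.9 -47.9]
fence 20 [-58.  -47.9]
fence 40 [-58.1 -48. ]
fence 60 [-59.  -48.3]
fence y [-52.9  81.8] z 46.8
wedge -120 [ 5.9 37. ]
wedge -100 [ 4.9 35.8]
wedge -80 [ 5. 31.]
wedge -60 [ 5.  28.7]
wedge -40 [ 5.1 26.4]
wedge -20 [ 5.1 23.1]
wedge 0 [ 5.1 20.9]
wedge 20 [ 5.1 18.7]
wedge 40 [ 4.9 15.5]
wedge y [-125.   50.] z 44.9
cheek -60 [29.2 41.7]
cheek -40 [26.6 41.8]
cheek -20 [24.3 39.5]
cheek 0 [22.  37.2]
cheek 20 [19.8 33.8]
cheek 40 [16.5 31.6]
cheek 60 [19.9 29.1]
cheek y [-56.5  56.9] z 38.7
```

View pics/w9.png

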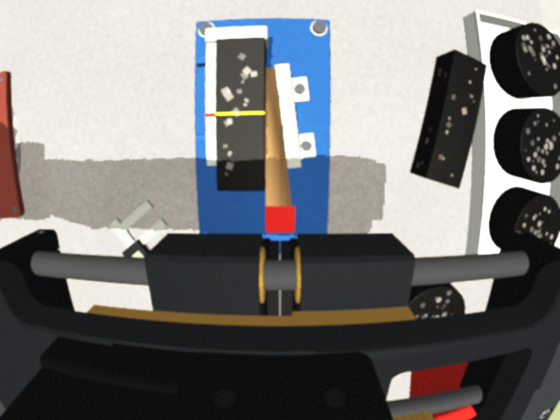

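The view shows the beam's yellow line meeting the fence's red mark at (210,114), the beam square on the fence and against the stop. The wedge lies flat in the slot with its red end at (280,218), about y = -40. Two more taps of 35–45 N moved it only 0.2 mm, so it is jammed. I'll hand in.

```bash
python3 -c "
from plant import ctrl
print(ctrl.read_state()['clock']);print(ctrl.hand_in())"
```

```text
19.4
the job is handed in; nothing more can be done
None
```

The job is handed in at 19.4 s of the 69 s allowed: the beam is against the end stop and square on the fence, and the wedge is jammed flat in the slot with its centre about 40 mm short of the beam's, but hand-in gave no verdict and I could not measure the wedge's holding force on the beam after release.

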